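Square a rack block under the marking press and hold the press down

ROBOT

A 6-joint arm with a two-finger parallel gripper is mounted at the origin on the work surface. World frame = base frame: x ahead of the robot, y to its left, z up, the work surface at z = 0. Lengths are in m, angles in rad, forces in N, time in s.
With the tool pointing down it reaches from about 0.325 to 0.775 m from the base axis. Payload 5.5 kg.
Tool frame: the origin (TCP) lies between the finger pads; the fingertips stand 8 mm ahead of it and the grasp point (between the pads) lies 11 mm behind it (tcp_to_tips is the distance from the TCP to the fingertips, in m); z points along the fingers, y is the line along which they close (so a half turn about z gives the same grasp; the last joint's range is limited). The gripper opens to 88 mm and grips with 3 to 60 N. Pads are 20 mm wide; open, the fingers measure 115 mm over their backs; the gripper's body (75 mm by 178 mm) begins 61 mm behind the grasp point.
Start: joints at [1.106, 0.091, 1.231, -0, 1.82, -0.057], TCP at [0.238, 0.551, 0.231] pointing down, gripper open.
Joint ranges: [-2.87, 2.87], [-0.86, 2.18], [0.17, 2.46], [-1.51, 4.65], [0.06, 2.69], [-2.65, 2.65]. Speed limits (rad/s): [2.57, 2.57, 3.01, 3.14, 3.14, 3.14].

INTERFACE

Orientations are given as a unit quaternion [w, x, y, z].
In Python, from bench import * gives the robot as it stands. Calls block until the motion is done:
- move_to(position, orientation): joint-space move of the TCP to a pose.
- move_l(position, speed=0.15, orientation=None): straight line of the TCP; orientation=None keeps the orientation; speed is the mean speed in m/s.
- movej(angles): joint-space move.
- gripper_open() and close(): open the fingers fully, or close them until they stop; the grip force is fixed at half the most.
- hold(seconds).
- inverse_kinematics(position, orientation): joint angles nearest the present ones, or None.
- state(): the state.
- get_image(name): name is "scene" or "top" or "wrist"; returns a dict with "frame" (400x640x3 uint8, blue, green, red), "depth" (400x640 float32, m along the optical axis (not along the pixel's ray), 0 where there is no reading), "camera_matrix" (3x3 intrinsics, pixels), "view" (4x4, takes a point from world to camera coordinates). Camera axes: x right, y up, looking along -z (the intrinsics and any distortion apply to the point x, -y, -z); pixel columns grow to the right and rows downward; lengths in m; the calibration is good to about 2 mm. The wrist camera is an equidistant fisheye: a pixel r from the principal point sees the ray r / f radians off the axis. A picture is of the moment at which its call begins.
A pose or a line that the arm cannot do raises IKError and nothing moves.
- job_done(): hands the job in; it is judged then, once.
The state is a dict: "time": time; "joint_pos": joint angles; "dq": joint speeds; "joint_torque": joint torques, N m; "ee_pos": TCP position; "ee_rot": TCP orientation; "ft_force": force on the tool from outside, world axes, zero at the start; "moment": the same for the moment, N m; "finger_gap": finger opening in m; "finger_force": force on a finger pad.
Only numpy, scipy, OpenCV 4.12 (cv2) and the standard library are available. Lean on these libraries where they do the work, as an engineer would, in place of code of your own. Each camera call takes 0.05 s, during which the arm holds its last target. There are 200 camera calls.

TASK

Push the large pale wooden rack block square and flush into the corner of the two steel fences, under the marking press. Then press the black knob of the press down 31 mm, so that the dark ring on its stem comes level with the top of the guide and the spring foot bears on the block, and finish while holding it there: do not let go. Leave the other things on the table where they are.

Things in the scene. Friction and masses are not known exactly. Their poses are not given: they have to be found in the camera images.
- block: The rack block, a plain pale wooden block 100 (its x) x 150 (its y) x 50 mm high, 0.25 to 0.45 kg, two small dark nail heads on top; too wide to grasp, it is pushed along the table. Origin: centre of its underside. It starts a few cm clear of both fences, its axes within 0.3 rad of the press's; at home they are parallel.
- jig: The marking press with its fences, fixed. Origin: inner corner of the two fences, at table level, z up. Both fences are steel bars 22 mm thick, 30 mm high. The back fence's working face is the plane x = 0, from y = -22 to 240 mm; the side fence's is y = 0, from x = 0 to -130 mm. The block belongs at negative x, positive y, its 150 mm side on the back fence, its 100 mm end on the side fence.
- block_home (a point): Where the centre of the block's underside lies when it is flush in the corner: x = -50, y = 75, z = 0 mm in the press's frame. Axes as the press's.
- guide_top (a point): Centre of the top face of the plunger's guide, on the plunger's vertical axis: x = -20, y = 60, z = 145 mm in the press's frame. The guide is the end of a grey arm, 40 mm wide, heights 115 to 145 mm, that reaches forward to x = -40 mm from a grey column behind the back fence (x = 40 to 76, y = 38 to 82 mm, 145 mm high).
- plunger (a joint): Downward travel of the press plunger in m, 0 = fully up (where its return spring holds it), stop at 0.042. It takes about 3 N to start it and 0.15 N more per mm. Its foot meets the block's top at 0.025; the wanted travel is 0.031, where the dark 4 mm ring on the stem is centred on the top face of the guide. Let go, it springs back up.
- knob_top (a point): Centre of the top of the black mushroom knob, 40 mm across (flat top 32 mm across), 20 mm high, at the top of the plunger, 210 mm above the table when up. It moves down with the plunger. The steel stem below it is 14 mm across, bare between heights 145 and 190 mm when up.
- foot (a joint): Travel in m of the spring foot up into the plunger, 0 = extended; stop at 0.012, 0.006 when the press is held as wanted. The spring pushes with 2.7 N plus 0.9 N per mm. The whole push on the knob is then about 16 N.
- foot_face (a point): Centre of the lower face of the steel foot of the press, a disc 28 mm across on the plunger's axis; 75 mm above the table (25 mm above the block's top) when up.
- offcut: Bystander, loose: offcut of darker wood, 70 x 90 x 40 mm high. Origin: centre of its underside.
- cheese: Bystander, loose: small pale yellow cheese wheel, 105 mm across, 45 mm high. Origin: centre of its underside.
- jar: Bystander, loose: amber jar with a steel lid, 70 mm across, 80 mm high. Origin: centre of its underside.
- brush: Bystander, loose: hand brush lying flat, about 200 mm long. Origin: on the underside, near the middle of its length.
- mallet: Bystander, loose: hammer lying flat, about 250 mm long. Origin: on the underside, near the middle of its length.
- wedge: Bystander, loose: narrow strip of pale wood, 45 x 120 x 30 mm high. Origin: centre of its underside.

How it is judged:
By the outcome, as a careful person would: the job done as asked, in the order asked, and still so for the second after the job is handed in, while the arm keeps its last pose, push and grip.
It also fails if it takes over 72 s, if anything falls off the work surface, if the arm or the gripper's body presses on something with over 40 N, if the wrist force passes 120 N, or if a joint passes its speed limit or range.

## Working session

There is one attempt and no reset: what is moved stays moved. The work goes in short steps, each a Python script; the robot and the scene stay as the last script left them, time stands still between calls to the robot, and variables do not carry over. Pictures are saved under pics/ and viewed, at most 10 in all, crops included, and the job is handed in when it is done.

```bash
mkdir -p pics; cat > h.py <<'E'
import numpy as np, cv2
from bench import *
def ray(im,u,v):
    K=im["camera_matrix"];V=im["view"]
    d=np.array([(u-K[0,2])/K[0,0],-(v-K[1,2])/K[1,1],-1.])
    R=V[:3,:3];return -R.T@V[:3,3],R.T@d
def onplane(im,u,v,z):
    c,d=ray(im,u,v);return c+d*(z-c[2])/d[2]
def proj(im,p):
    K=im["camera_matrix"];V=im["view"];q=V[:3,:3]@np.array(p)+V[:3,3]
    return K[0,2]+K[0,0]*q[0]/-q[2],K[1,2]+K[1,1]*(-q[1])/-q[2]
def cloud(im):
    K=im["camera_matrix"];V=im["view"];D=im["depth"]
    v,u=np.mgrid[:D.shape[0],:D.shape[1]]
    P=np.stack([(u-K[0,2])/K[0,0]*D,-(v-K[1,2])/K[1,1]*D,-D],-1)
    return (P-V[:3,3])@V[:3,:3]
E
python3 - <<'E'
from h import *
for n in("top","scene"):
    im=get_image(n);cv2.imwrite(f"pics/{n}0.png",im["frame"]);np.savez(f"{n}0.npz",**im)
    print(n,im["camera_matrix"].round(1).tolist(),im["view"].round(3).tolist())
print(state())
E
```

```text
top [[510.4, 0.0, 322.8], [0.0, 510.4, 203.1], [0.0, 0.0, 1.0]] [[-0.006, -1.0, 0.009, 0.011], [0.988, -0.005, 0.157, -0.564], [-0.157, 0.01, 0.987, -1.635], [0.0, 0.0, 0.0, 1.0]]
scene [[520.7, 0.0, 323.5], [0.0, 520.7, 201.2], [0.0, 0.0, 1.0]] [[-0.869, 0.495, 0.012, 0.488], [-0.265, -0.485, 0.834, 0.05], [0.419, 0.721, 0.552, -1.808], [0.0, 0.0, 0.0, 1.0]]
{'time': 0.1, 'joint_pos': array([ 1.10630294e+00,  9.17724303e-02,  1.23175488e+00, -2.04646201e-05,
        1.81979035e+00, -5.67489671e-02]), 'dq': array([-0.00030653, -0.00100895, -0.00515188, -0.00095441,  0.00014282,
       -0.00068965]), 'joint_torque': array([ 2.23947187e-03, -4.47858417e+01, -4.07569098e+01,  6.99372939e-02,
        2.85141746e-02, -9.35813569e-05]), 'ee_pos': array([0.23784718, 0.55057307, 0.22963258]), 'ee_rot': array([-2.12667366e-04,  2.02465239e-01,  9.79289070e-01, -8.35935531e-04]), 'ft_force': array([-0.21077987,  0.56843809,  0.02327066]), 'moment': array([-0.02426604, -0.02160837, -0.0062747 ]), 'finger_force': 0.0, 'finger_gap': 0.08793908669089179}
```

View pics/top0.png

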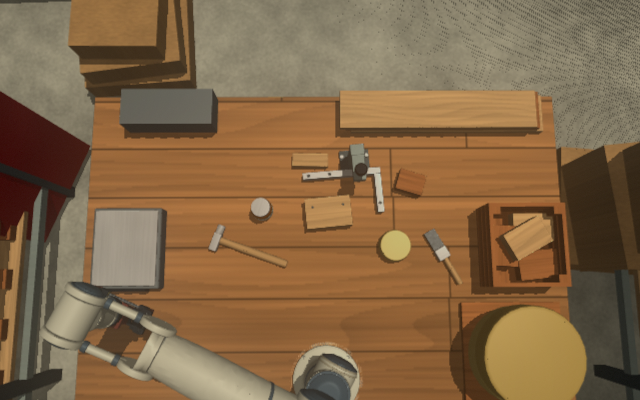

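View pics/scene0.png

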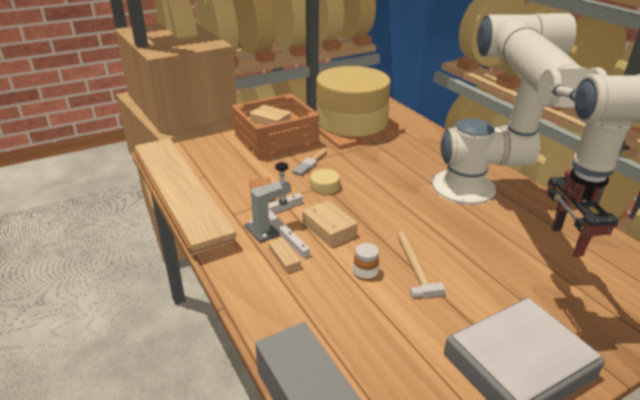

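```bash
python3 - <<'E'
from h import *
im=dict(np.load("top0.npz"));P=cloud(im);F=im["frame"]
hsv=cv2.cvtColor(F,cv2.COLOR_BGR2HSV)
Z=P[...,2];print("table z",np.median(Z[240:300,330:370]))
roi=np.zeros(Z.shape,bool);roi[140:270,190:480]=1
m=(roi&(Z>.022)).astype(np.uint8)
n,l,st,c=cv2.connectedComponentsWithStats(m)
for i in range(1,n):
    if st[i,4]>20:
        q=P[l==i];print(st[i],"zmax",q[:,2].max().round(3),"med",np.median(q,0).round(3))
# block
def rect(mask,z):
    v,u=np.nonzero(mask);pts=np.array([onplane(im,a,b,z)[:2] for a,b in zip(u,v)],np.float32)
    r=cv2.minAreaRect(pts*1000);return r
bm=roi&(Z>.042)&(Z<.058)
n,l,st,c=cv2.connectedComponentsWithStats(bm.astype(np.uint8));i=l[213,328];print("block",rect(l==i,.05))
gray=(hsv[...,1]<60)&(hsv[...,2]>120)&roi
fm=gray&(Z>.015)&(Z<.04)
fb=fm.copy();fb[:,355:]=0;fb[:160]=0;fb[:,:295]=0
fs=fm.copy();fs[:180]=0;fs[:,:365]=0;fs[:,395:]=0
print("back",fb.sum(),rect(fb,.03),"side",fs.sum(),rect(fs,.03))
kn=roi&(Z>.195);print("knob",kn.sum(),np.mean(P[kn],0),Z[kn].max())
big=cv2.resize(F[130:270,260:460],None,fx=4,fy=4,interpolation=cv2.INTER_CUBIC);cv2.imwrite("pics/crop.png",big)
E
```

```text
table z 0.00019492049624175858
[ 302  143   82   70 1244] zmax 1.703 med [ 0.661 -0.099  0.035]
[292 153  36  15 462] zmax 1.703 med [0.713 0.054 0.03 ]
[394 169  32  28 589] zmax 1.703 med [ 0.634 -0.282  0.04 ]
[ 304  195   49   35 1418] zmax 1.703 med [ 0.533 -0.008  0.05 ]
[251 198  22  23 390] zmax 1.703 med [0.54  0.207 0.079]
[478 208   2  31  47] zmax 1.703 med [ 0.508 -0.508  0.029]
[208 225  79  42 505] zmax 1.703 med [0.419 0.287 0.026]
[379 230  32  32 808] zmax 1.703 med [ 0.422 -0.223  0.044]
block ((533.6519775390625, -7.6025848388671875), (100.84931945800781, 149.6372528076172), 5.5337653160095215)
back 224 ((663.4429321289062, 8.573223114013672), (20.761186599731445, 132.53729248046875), 4.623264789581299) side 191 ((591.4393310546875, -179.34324645996094), (106.5556640625, 20.112934112548828), 4.651193141937256)
knob 297 [ 0.46104824 -0.03629058  0.99406452] 1.7033998741531544
```

View pics/crop.png

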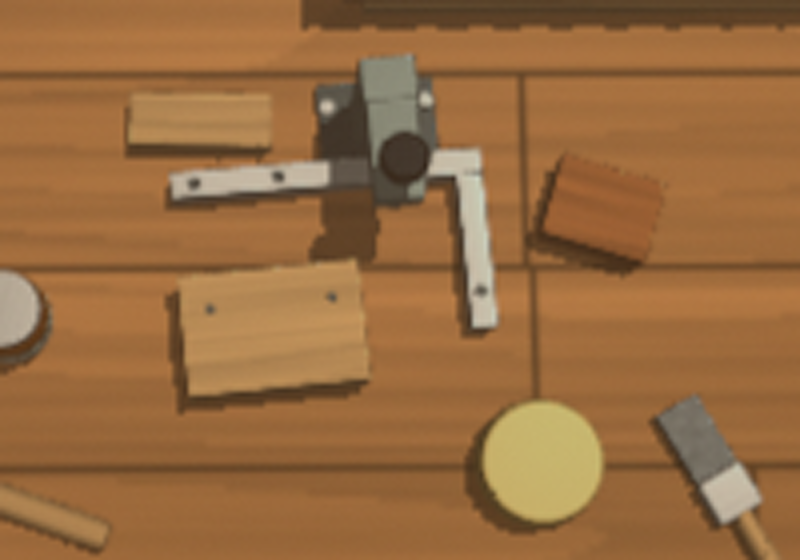

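```bash
cat >> h.py <<'E'
A=0.081; ORG=np.array([.6662,-.1622])
R2=np.array([[np.cos(A),-np.sin(A)],[np.sin(A),np.cos(A)]])
def W(x,y,z): return [*(ORG+R2@np.array([x,y])),z]
def J(p): return R2.T@(np.array(p)[:2]-ORG)
def Q(ang): return [0,np.cos(ang/2),np.sin(ang/2),0]   # tool x at world angle ang
QY=Q(np.pi+A); QX=Q(np.pi/2+A)  # tool y along jig y / along jig x
def fj():
    f=state()["ft_force"];return np.array([*(R2.T@f[:2]),f[2]])
def push(start,d,n,limit,step=.001,speed=.02):
    """step along unit jig vector d from jig start until resisting force rises over limit"""
    s=np.array(start,float);d=np.array(d,float)
    for k in range(1,n+1):
        move_l(W(*(s+d*step*k)),speed)
        f=-(fj()-F0)@d
        if k%5==0 or f>limit: print(k,"f",round(f,1),"tcp jig",J(state()["ee_pos"]).round(4))
        if f>limit: return s+d*step*k
    return s+d*step*n
F0=np.zeros(3)
E
python3 - <<'E'
import h
from h import *
im=dict(np.load("top0.npz"));print("knob",onplane(im,361,169.3,.21),W(-.02,.06,.21))
im=dict(np.load("scene0.npz"));print([np.round(proj(im,W(*p))) for p in [(-.02,.06,.21),(0,.24,.03),(0,0,.03),(-.13,0,.03)]])
move_to(W(-.215,.165,.20),QY);move_l(W(-.215,.165,.022),.2)
hold(.2);h.F0=fj();print(h.F0,state()["joint_pos"].round(2),state()["ee_pos"],state()["time"])
move_l(W(-.185,.165,.022),.06);print(fj())
im=get_image("wrist");cv2.imwrite("pics/w1.png",im["frame"])
p=push((-.185,.165,.022),(1,0,0),8,8,.002,.04);print(p,state()["time"])
E
```

```text
knob [ 0.63975335 -0.10524584  0.21      ] [np.float64(0.641410886802457), np.float64(-0.10401495151777052), 0.21]
[array([283., 164.]), array([311., 249.]), array([269., 208.]), array([304., 196.])]
[-0.41650705  0.00744314 -0.04885585] [-0.11 -0.3   1.96 -0.    1.47 -1.76] [ 0.4393566  -0.01522423  0.02325465] 3.4917
[ 0.110198    1.55041591 -0.37107792]
5 f -0.8 tcp jig [-0.1749  0.165 ]
[-0.169  0.165  0.022] 6.1917
```

View pics/w1.png

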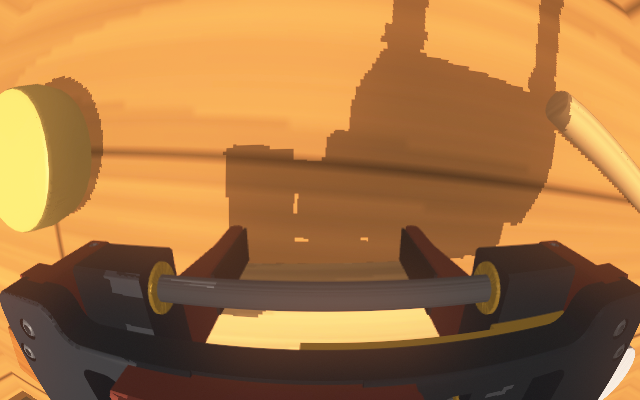

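The wrist view looks back from the gripper: the cheese is at the left edge (25,160), the hammer handle at upper right, and both fingers (235,270) and (415,270) are clear of them. Now I push towards the back fence.

```bash
python3 - <<'E'
import h
from h import *
h.F0=np.array([-.4,0,0])
move_l(W(-.118,.165,.022),.05);print(fj(),state()["time"])
p=push((-.118,.165,.022),(1,0,0),16,12,.001,.02);print(p,fj(),state()["moment"],state()["time"])
im=get_image("top");np.savez("top1.npz",**im)
P=cloud(im);Z=P[...,2]
cv2.imwrite("pics/t1.png",cv2.resize(im["frame"][130:270,260:460],None,fx=4,fy=4,interpolation=cv2.INTER_CUBIC))
E
```

```text
[ 0.59805753 -0.13401414  0.1326211 ] 7.3583
5 f 0.4 tcp jig [-0.1129  0.165 ]
10 f 14.7 tcp jig [-0.1107  0.1651]
[-0.108  0.165  0.022] [-15.12485713   1.07091795   8.6714371 ] [-0.1994778   2.10667828 -0.23475002] 9.8583
```

View pics/t1.png

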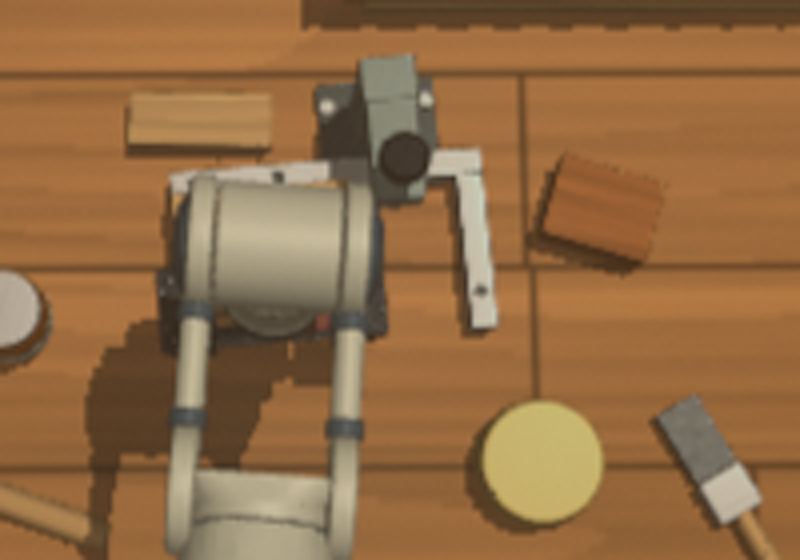

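```bash
python3 - <<'E'
import h
from h import *
move_l(W(-.135,.165,.022),.1);move_l(W(-.135,.165,.16),.25);close()
move_to(W(-.05,.275,.16),QX);move_l(W(-.05,.275,.022),.2)
hold(.2);h.F0=fj();print(h.F0,state()["time"],state()["finger_gap"])
move_l(W(-.05,.172,.022),.05);print(fj())
p=push((-.05,.172,.022),(0,-1,0),20,10,.001,.02);print(p,fj(),state()["time"])
move_l(W(-.05,.19,.022),.1);move_l(W(-.05,.19,.16),.25)
gripper_open();print(state()["time"])
E
```

```text
[-0.40817445  0.04051918 -0.02536971] 14.975 0.0006446938020061029
[-0.95377947  1.06900263  0.15512359]
5 f 0.9 tcp jig [-0.0499  0.1668]
10 f 0.1 tcp jig [-0.05    0.1619]
15 f 9.4 tcp jig [-0.0499  0.1591]
16 f 11.7 tcp jig [-0.0499  0.1592]
[-0.05   0.156  0.022] [-0.05294472 11.7234491   1.67632835] 21.1833
23.75
```

```bash
python3 - <<'E'
import h
from h import *
move_to(W(-.15,.08,.16),QY);move_l(W(-.15,.08,.022),.25)
hold(.1);h.F0=fj()
move_l(W(-.114,.08,.022),.08);print(fj())
p=push((-.114,.08,.022),(1,0,0),10,12,.001,.02);print(fj(),state()["moment"],state()["time"])
move_l(W(-.14,.08,.022),.1);move_l(W(-.14,.08,.16),.25);close()
move_to(W(-.05,.18,.16),QX);move_l(W(-.05,.18,.022),.25)
hold(.1);h.F0=fj()
move_l(W(-.05,.163,.022),.05);print(fj())
p=push((-.05,.163,.022),(0,-1,0),10,10,.001,.02);print(fj(),state()["time"])
move_l(W(-.05,.18,.022),.1);move_l(W(-.05,.2,.23),.25);print(state()["time"])
for n in("top","scene"):
    im=get_image(n);np.savez(n+"2.npz",**im)
    a=im["frame"][140:230,320:400] if n=="top" else im["frame"][150:270,230:350]
    cv2.imwrite(f"pics/{n}2.png",cv2.resize(a,None,fx=5,fy=5,interpolation=cv2.INTER_CUBIC))
E
python3 -c "
import cv2,numpy as np
a=cv2.imread('pics/top2.png');b=cv2.imread('pics/scene2.png');h=600
b=b[:450,:400];a=a[:450,:400];cv2.imwrite('pics/c2.png',np.hstack([a,cv2.resize(b,(400,450))]))"
```

```text
[ 0.15882555  0.25059194 -1.34727841]
5 f 10.1 tcp jig [-0.1108  0.08  ]
6 f 14.0 tcp jig [-0.1108  0.08  ]
[-14.29899329   1.55654993   8.07172586] [-0.1829205   2.09599835 -0.2315772 ] 28.2333
[-0.55203487  0.23726001  0.0422427 ]
5 f 4.6 tcp jig [-0.05    0.1592]
7 f 11.1 tcp jig [-0.05    0.1591]
[-1.47206016 11.33659336  1.8237828 ] 35.35
36.725
```

View pics/c2.png

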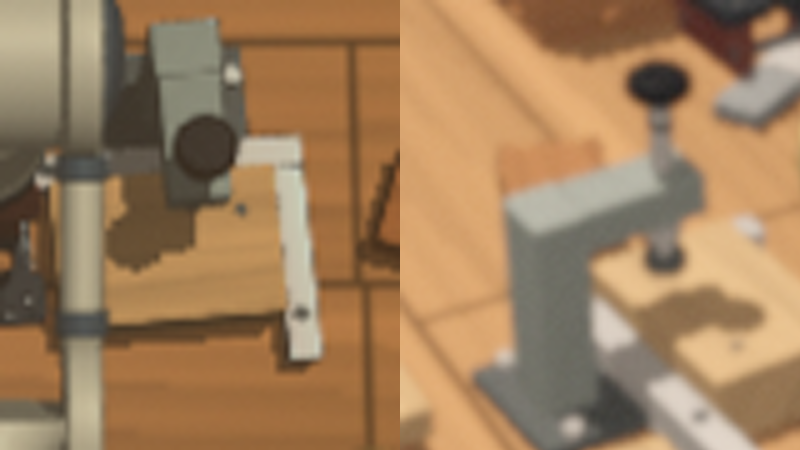

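The block sits flush against both fences: its right end is on the side fence at (285,200) in the top crop, and its back edge is on the back fence. The contact positions repeated on the second push. Now the press.

```bash
python3 - <<'E'
import h
from h import *
X,Y=-.021,.059
move_l(W(-.05,.19,.27),.25)
move_l(W(X,Y,.25),.25);move_l(W(X,Y,.222),.08);hold(.3)
h.F0=fj();zc=None;print(h.F0,state()["time"])
def s(z,v=.03):
    move_l(W(X,Y,z),v);f=(fj()-h.F0)[2];return f,state()["ee_pos"][2]
for z in [.220,.219,.218,.217,.216,.215,.214,.212,.208,.2,.194,.192,.190,.189]:
    f,e=s(z);print(z,round(f,2),round(e,4))
    if f>22:break
hold(.3);print((fj()-h.F0),state()["ee_pos"],state()["time"])
im=get_image("scene");np.savez("scene3.npz",**im)
cv2.imwrite("pics/s3.png",cv2.resize(im["frame"][150:240,230:330],None,fx=6,fy=6,interpolation=cv2.INTER_CUBIC))
E
```

```text
[-6.50745022e-02  4.17851384e-04 -8.31151269e-01] 38.6333
0.22 1.44 0.2197
0.219 0.95 0.2189
0.218 3.12 0.2184
0.217 3.11 0.2173
0.216 3.34 0.2161
0.215 3.6 0.2149
0.214 4.29 0.214
0.212 5.27 0.2119
0.208 4.79 0.2079
0.2 5.09 0.2004
0.194 7.21 0.1947
0.192 6.76 0.1934
0.19 12.03 0.1922
0.189 12.61 0.1915
[-2.62083786  0.49271544 11.57688531] [ 0.64060765 -0.10511161  0.19161778] 42.7333
```

View pics/s3.png

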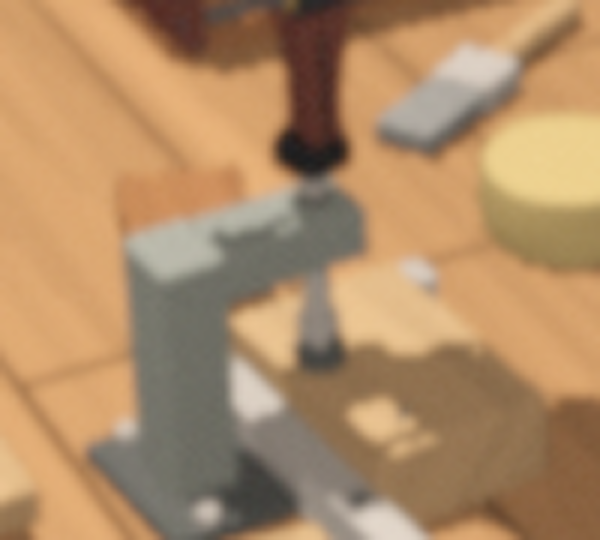

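The foot has reached the block at about 26.5 mm of travel, and the force agrees. The remaining travel goes to TCP z of 0.187 and about 16 N.

```bash
python3 - <<'E'
import h
from h import *
X,Y=-.021,.059;z=.1865
F=-.83
while True:
    move_l(W(X,Y,z),.02);hold(.3);e=state()["ee_pos"][2];f=np.mean([state()["ft_force"][2]])-F
    print(round(z,4),round(e,4),round(f,2),state()["time"])
    if e<.1873 or f>18 or state()["time"]>52: break
    z-=max(.0003,min(.0015,(e-.1870)*.8))
hold(.5);print([(state()["ee_pos"][2],state()["ft_force"][2]-F) for _ in range(2)])
im=get_image("scene");np.savez("scene4.npz",**im)
cv2.imwrite("pics/s4.png",cv2.resize(im["frame"][165:215,255:305],None,fx=11,fy=11,interpolation=cv2.INTER_CUBIC))
E
```

```text
0.1865 0.1898 13.82 43.3583
0.185 0.1887 15.88 43.9083
0.1837 0.1876 15.68 44.4583
0.1832 0.1873 16.52 45.0083
[(np.float64(0.18722185952838066), np.float64(16.730597529140585)), (np.float64(0.18722185952838066), np.float64(16.730597529140585))]
```

View pics/s4.png

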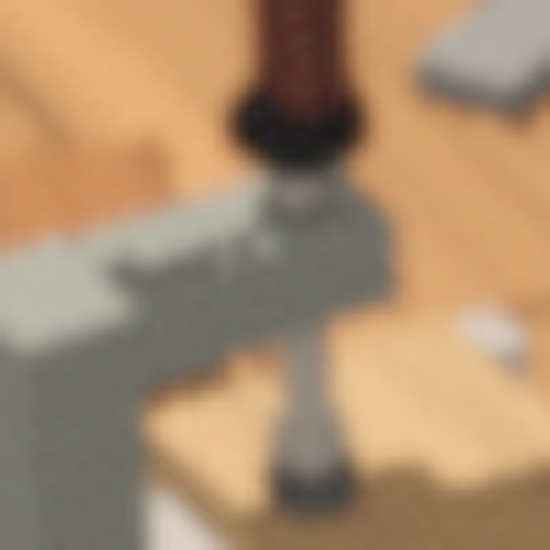

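The ring has sunk level with the guide's top at (298,195), and the foot bears on the block at (315,480). The push is about 16.5 N at 31 mm of travel, so I am handing in.

```bash
python3 - <<'E'
from bench import *
print(job_done())
E
```

```text
the job is handed in; nothing more can be done
None
```

The block is flush in the corner of the two fences, and the job is handed in at about 46 s with the knob held about 31 mm down at about 16.5 N.

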